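Snap the draw latch of an air filter housing

ROBOT

A 6-joint arm with a two-finger parallel gripper is mounted at the origin on the work surface. World frame = base frame: x ahead of the robot, y to its left, z up, the work surface at z = 0. Lengths are in m, angles in rad, forces in N, time in s.
With the tool pointing down it reaches from about 0.3 to 0.875 m from the base axis. Payload 6.4 kg.
Tool frame: the origin (TCP) lies at the very end of the fingers, on their centre line; the grasp point (between the pads) lies 19 mm behind it; z points along the fingers, y is the line along which they close (so a half turn about z gives the same grasp; the last joint's range is limited). The gripper opens to 85 mm and grips with 20 to 120 N. Pads are 22 mm wide; open, the fingers measure 114 mm over their backs; the gripper's body (76 mm by 85 mm) begins 54 mm behind the grasp point. The pads swing forward as they close: fully open they stand 13 mm farther back than shut.
Start: joints at [0.917, 0.181, 1.607, -0, 1.354, -0.206], TCP at [0.249, 0.518, 0.231] pointing down, gripper open.
Joint ranges: [-2.99, 2.99], [-0.89, 2.07], [0.3, 2.58], [-1.14, 4.28], [0, 2.63], [-3.12, 3.12]. Speed limits (rad/s): [2.57, 2.57, 3.01, 3.14, 3.14, 3.14].

INTERFACE

Orientations are given as a unit quaternion [w, x, y, z].
In Python, from bench import telemetry, camera, ctrl, spotter gives the robot as it stands.
- The arm moves only by the tool send_rows, never from a script. Its argument "series" is a list of rows, each a list of 3 entries, a list of its own where there are three numbers: the turn, a rotation vector about the world's x, y, z in degrees, then the shift along the world's x, y, z in mm, then the closure, from -1 (fully open) to 1 (shut), so that 0 is half open. In form: [[[rx, ry, rz], [dx, dy, dz], gripper], ...]. A call has 1 to 10 rows; each row is the pose to reach, as a shift and turn from the pose commanded when the call began; what a row does not reach only later rows make up. A row lasts 1/8 s, in which the tool goes at most 62.5 mm and 10.7 degrees, less where a joint would pass 70% of its speed; a pose out of reach is approached as far as the arm can. A call with a gripper value outside its range is refused whole. The fingers move at their own pace and stop on an object; the grip force is fixed at half the most. Time passes only in rows, so rows that repeat a pose let the fingers close. It gives the time, the measured TCP pose, the force, the opening and the grip force at its end, in the units of the state.
- telemetry.get_obs(): the state, without advancing time (a new reading comes with each control period).
- camera(name): name is "side" or "top"; returns a dict with "pixels" (480x640x3 uint8, red, green, blue), "camera_matrix" (3x3 intrinsics, pixels), "xyz" and "orientation" of the camera in the world. Camera axes: x right, y up, looking along -z (the intrinsics and any distortion apply to the point x, -y, -z); pixel columns grow to the right and rows downward; lengths in m; the calibration is good to about 2 mm. A picture is of the moment at which its call begins. There is no depth.
- ctrl.hand_in(): hands the job in; it is judged then, once.
Trained networks look in the newest picture that a camera, given by its name, has taken for a name from the list of things; names that differ only in an ending like _2 or _b are one class to them, and where a whole thing is asked for, a point or a joint stands for the part that bears it (a point fixed in the world has none). Each returns a list of dicts, best first, with "conf" (0 to 1); they miss things now and then, are a little off and sometimes report something else, mostly with a low value. They report only what shows in the picture. A call takes as long as a camera call.
- spotter.boxes_of(thing, camera): "xyz" ([x, y, z] in m, in world coordinates, good to about 4 mm: the middle of the surface that is visible of it).
- spotter.landmark_of(thing, camera): "xyz" ([x, y, z] in m, in world coordinates, good to about 4 mm: a listed point, or the origin of a listed thing).
The state is a dict: "time_s": time; "q": joint angles; "dq": joint speeds; "joint_efforts": joint torques, N m; "eef_pos": TCP position; "eef_rot": TCP orientation; "wrist_force": force on the tool from outside, world axes, zero at the start; "torque": the same for the moment, N m; "opening": opening from 0.0 (shut) to 1.0 (fully open); "grasp_force": force on a finger pad.
Only numpy, scipy, OpenCV 4.12 (cv2) and the standard library are available. Lean on these libraries where they do the work, as an engineer would, in place of code of your own. Each camera call takes 0.05 s, during which the arm holds its last target. There are 200 camera calls.

TASK

Close up this air filter housing: bring the latch's wire bail (yellow grip) over the lid, hook its crossbar behind the steel keeper, then swing the red lever over and press it fully home so that it snaps over center and clamps the lid down. Let go of everything at the end, and leave the can, bracket and wheel bolts on the bench where they are.

Things in the scene. Friction and masses are not known exactly. Their poses are not given: they have to be found in the camera images.
- housing: Black air filter housing 220 mm wide, 110 mm deep, reclining in a blue stand. Origin on the bench below the latch; x level to its lid end, y level along seam, hinges and crossbar, z up. Its front face slopes 30 degrees from level, rising to +x, through a point 165 mm above the origin. Call U = (cos30, 0, sin30) up-slope and W = (-sin30, 0, cos30) out of the face, in housing axes; U = 0 at the latch pivot.
- pipe_end (a point): Centre of the open end of a black outlet pipe, 68 mm in diameter, that stands 85 mm out of the grey lid along W, 145 mm up-slope of the latch pivot. It is in the way of a hand coming straight down on the keeper: work with the tool tilted about 30 degrees, pointing along -W. The face is clear for 80 mm to either side (y) of the latch.
- lever_pivot (a point): The lever's hinge axis (along housing y), 12 mm out of the face, fixed. The bail hinges on a crank 24 mm from it that turns with the lever: seen in the U-W plane at 195 degrees minus the lever angle, counted from U towards W.
- lever (a joint): Lever angle, rad: 0 = home, lying down-slope along the face against its stop; grows as the handle swings outwards and up-slope (1.57: straight out along W); range 0 to 2.2. Stiff pivot (0.03 N m): it stays where it is left. Swinging it home with the bail hooked takes about 2 to 5 N at the pad, until it snaps over center at about 0.4.
- lever_tip (a point): Middle of the outer face of the red pad (28 mm long, 42 mm wide, 8 mm thick) of the steel lever: 54 mm from the pivot along the handle and 10 mm to its outer side, the side to push on; that side faces along W when home and up-slope when the lever stands out. The lever ends 68 mm from the pivot.
- bail (a joint): Angle of the wire bail relative to the lever, rad: grows as the bail is raised off the face. The slope of the bail from its hinge to its crossbar, counted from U towards W, is bail - lever + 0.016. Light stiff pivot (0.013 N m): the bail stays where it is left. Range -0.3 to 3.1.
- bail_bar (a point): Middle of the bail's crossbar: 6 mm round steel rod along housing y, 39 mm over its ends, 75.9 mm from the bail's hinge. Two 6 mm side rods, 33 mm apart, pass either side of lever and keeper and join it to the hinge.
- bail_grip (a point): Centre of the bail's yellow round grip: 16 mm in diameter, 58 mm long along housing y, domed ends; pinch it end to end along y or press on it; a big swing of the bail makes a pinched grip creep between the fingers. From the crossbar it lies 4 mm further along the bail and 18 mm square to the bail, on its outer side.
- keeper_seat (a point): Where the crossbar's middle sits when hooked, 7 mm out of the face, up-slope of the lid's steel keeper: a post 22 mm wide (y), 16 mm tall, its up-slope side 3 mm down-slope of this point; a lip at its top (12 to 16 mm out) overhangs 5 mm up-slope. The bar passes the lip with the lever above about 1.65; drawn back under the lip against the post it leaves the lever at about 1.2.
- lid (a joint): Lid angle, rad: 0 = shut. Its hinge is under the seam, 110 mm below the face. The sprung gasket holds it up at about 0.05 (keeper 6 mm up-slope of shut); the snapped latch holds it at about 0.016 with some 25 N of pull.
- can_mid (a point): Middle of a loose red spray can, 60 mm in diameter, 170 mm tall. Leave alone.
- bracket_mid (a point): Middle of a loose dark steel caliper bracket, about 130 x 60 x 22 mm, lying flat. Leave alone.
- bolt0_mid (a point): Middle of a loose brass-coloured wheel bolt standing on its head, 30 mm in diameter, 58 mm tall. Leave alone.
- bolt1_mid (a point): A second wheel bolt, the same. Leave alone.

How it is judged:
By the outcome, as a careful person would: the job done as asked, in the order asked, and still so for the second after the job is handed in, with the robot touching nothing.
It also fails if it takes over 58 s, if anything falls off the work surface, if the arm or the gripper's body presses on something with over 40 N, if the wrist force passes 120 N, or if a joint passes its speed limit or range.

## Working session

There is one attempt and no reset: what is moved stays moved. The work goes in short steps, Python scripts to look and compute and a tool call to move; the robot and the scene stay as the last step left them, time stands still between calls to the robot, and variables do not carry over. Pictures are saved under pics/ and viewed, at most 13 in all, crops included, and the job is handed in when it is done.

Besides the shell and the picture viewer there is one more tool, called after ">>>" as name(argument=value, ...) on one line, values as JSON. send_rows: Moves the arm, as the interface text tells. Its arguments: {"type":"object","properties":{"series":{"type":"array","items":{"type":"array"}}},"required":["series"]}

```bash
mkdir -p pics; ls; python3 - <<'E'
from bench import telemetry,camera,spotter
import cv2,numpy as np
o=telemetry.get_obs(); print(o['eef_pos'],o['eef_rot'],o['opening'],o['time_s'])
for c in ['side','top']:
    d=camera(c); cv2.imwrite(f'pics/{c}0.png',d['pixels'][:,:,::-1]); print(c,d['xyz'],d['orientation'])
    for n in ['housing','pipe_end','lever_pivot','lever_tip','bail_bar','bail_grip','keeper_seat','can_mid','bracket_mid','bolt0_mid']:
        print(n,[(np.round(x['xyz'],4).tolist(),round(x['conf'],2)) for x in spotter.landmark_of(n,c)[:2]])
E
```

```text
pics
[0.24860975 0.5178985  0.23039985] [-3.66875637e-04  2.22050796e-01  9.75034732e-01 -7.61820724e-04] 0.9986121729187998 0.0
side [ 0.27955074 -0.62667049  0.88197828] [ 0.89644936  0.38569815 -0.0947475  -0.19656649]
housing []
pipe_end [([0.6925, 0.0116, 0.3098], 0.83)]
lever_pivot [([0.5989, 0.0355, 0.1775], 0.87)]
lever_tip [([0.5828, 0.0482, 0.2257], 0.88)]
bail_bar [([0.6222, 0.0307, 0.2548], 0.77)]
bail_grip [([0.612, 0.0394, 0.2689], 0.84)]
keeper_seat [([0.6506, 0.0242, 0.2032], 0.69), ([0.663, 0.2863, 0.014], 0.28)]
can_mid []
bracket_mid [([0.6637, 0.29, 0.012], 0.8)]
bolt0_mid [([0.4616, -0.0309, 0.0304], 0.59)]
top [0.41409364 0.04181314 1.29777091] [ 0.7140662   0.04944354 -0.06761951 -0.69504848]
housing [([0.6084, 0.0373, 0.0003], 0.9)]
pipe_end [([0.6933, 0.0057, 0.3114], 0.82)]
lever_pivot [([0.6024, 0.0399, 0.1735], 0.56)]
lever_tip [([0.5841, 0.0484, 0.2272], 0.6)]
bail_bar [([0.6228, 0.0323, 0.2537], 0.79)]
bail_grip [([0.6116, 0.035, 0.2646], 0.96), ([0.4995, 0.178, 0.029], 0.33)]
keeper_seat [([0.6488, 0.0212, 0.1996], 0.89), ([0.6011, 0.0414, 0.173], 0.59)]
can_mid [([0.5519, -0.1551, 0.0842], 0.61)]
bracket_mid [([0.6611, 0.2872, 0.0153], 0.68)]
bolt0_mid [([0.4585, -0.0295, 0.031], 0.68)]
```

View pics/side0.png

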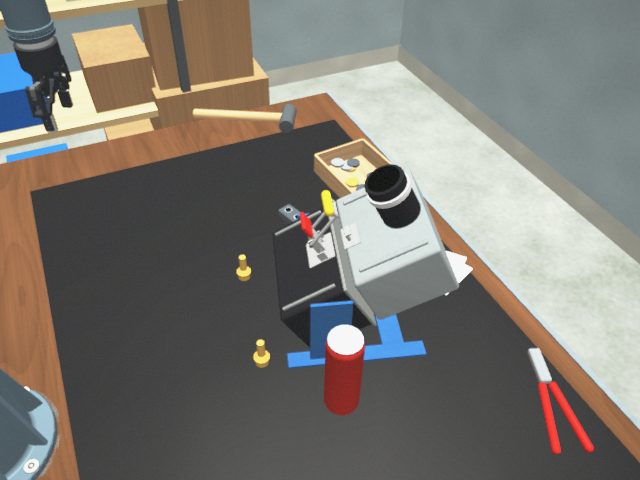

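View pics/top0.png

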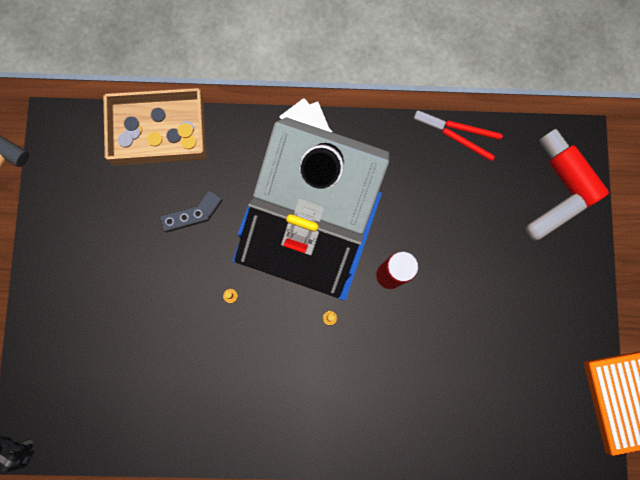

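The side view shows the lever (red, ~306,224) and the bail (yellow grip, ~327,203) both standing out from the face. In the top view the grip is at (302,222), the pad at (296,245), and the pipe up-slope at (321,166). I'll fit the housing model to the detections.

```bash
cat > h.py <<'E'
import numpy as np
from scipy.optimize import least_squares
from scipy.spatial.transform import Rotation as R
from bench import telemetry,camera,spotter
c3,s3=np.cos(np.pi/6),np.sin(np.pi/6)
e=lambda a:np.array([np.cos(a),np.sin(a)])
def uw(L,s):
    P=np.array([0,.012]);H=P+.024*e(np.radians(195)-L);bar=H+.0759*e(s)
    return dict(lever_pivot=P,lever_tip=P+.054*e(np.pi-L)+.01*e(np.pi/2-L),bail_bar=bar,bail_grip=bar+.004*e(s)+.018*e(s+np.pi/2),hinge=H)
def world(p,b,v=0):
    x,y,yaw=b; u,w=p
    return np.array([x,y,0])+R.from_euler('z',yaw).apply([u*c3-w*s3,v,.165+u*s3+w*c3])
def look(names,cams=('side','top'),mc=.5):
    out={}
    for c in cams:
        camera(c)
        for n in names:
            for d in spotter.landmark_of(n,c)[:1]:
                if d['conf']>mc: out.setdefault(n,[]).append(d['xyz'])
    return {n:np.mean(v,0) for n,v in out.items()}
def fit(m,b=None,L0=1.6,s0=1.2):
    def f(q):
        bb=q[2:5] if b is None else b; p=uw(q[0],q[1])
        p['pipe_end']=np.array([.145,.085]);p['keeper_seat']=np.array([q[5],.007])
        r=[world(p[n],bb)-m[n] for n in m if n!='housing']
        if b is None and 'housing' in m:r.append(world((0,0),bb)-[0,0,.165]-m['housing'])
        return np.concatenate(r)*1e3
    q0=[L0,s0]+([.605,.037,-.3] if b is None else [0,0,0])+[.06]
    r=least_squares(f,q0,loss='soft_l1',f_scale=4); return r.x,r.fun
E
python3 - <<'E'
from h import *
m=look(['housing','pipe_end','lever_pivot','lever_tip','bail_bar','bail_grip','keeper_seat'])
# merge with first look
f={'pipe_end':[.6929,.0087,.3106],'lever_pivot':[.6006,.0377,.1755],'lever_tip':[.5835,.0483,.2265],'bail_bar':[.6225,.0315,.2542],'bail_grip':[.6118,.0372,.2668],'keeper_seat':[.6497,.0227,.2014],'housing':[.6084,.0373,.0003]}
m={n:(m.get(n,np.array(f[n]))+f[n])/2 for n in f}
q,r=fit(m);print(q.round(4),r.reshape(-1,3).round(1))
b=q[2:5];p=uw(q[0],q[1]);print(p, world(p['bail_grip'],b),np.degrees(b[2]))
np.save('b.npy',b)
E
```

```text
[ 1.4943  0.4672  0.6116  0.0354 -0.328   0.0517] [[ -2.5  -0.4   1.3]
 [  5.3   0.2   0.1]
 [  1.6  -3.8  -0.9]
 [  5.5  -1.   -0.5]
 [-16.4   3.1 -10.3]
 [  1.7   0.1  -3.3]
 [ -6.7   1.5 -50.9]]
{'lever_pivot': array([0.   , 0.012]), 'lever_tip': array([0.00584268, 0.06660644]), 'bail_bar': array([0.05979956, 0.06882558]), 'bail_grip': array([0.05526348, 0.08669801]), 'hinge': array([-0.00796566,  0.03463953])} [0.61590916 0.03397846 0.26771443] -18.793344363728732
```

```bash
python3 - <<'E'
from h import *
f={'pipe_end':[.6929,.0087,.3106],'lever_pivot':[.6006,.0377,.1755],'lever_tip':[.5835,.0483,.2265],'bail_bar':[.6225,.0315,.2542],'bail_grip':[.6118,.0372,.2668],'keeper_seat':[.6497,.0227,.2014],'housing':[.6084,.0373,.0003]}
f={k:np.array(v) for k,v in f.items()}
m=look(f.keys())
for k in m: print(k,m[k].round(4))
m={n:(m[n]+f[n])/2 if n in m and np.linalg.norm(m[n]-f[n])<.012 else f[n] for n in f}
q,r=fit(m);print(q.round(4),r.reshape(-1,3).round(1))
b=q[2:5];p=uw(q[0],q[1]);print(p, world(p['bail_grip'],b),np.degrees(b[2]))
np.save('b.npy',b)
E
```

```text
pipe_end [0.678  0.1473 0.1614]
lever_pivot [0.6001 0.0369 0.1745]
lever_tip [0.5817 0.0481 0.2264]
bail_bar [0.6203 0.0298 0.2576]
bail_grip [0.6111 0.0369 0.2672]
keeper_seat [0.6288 0.0308 0.1023]
housing [0.6046 0.0352 0.0024]
[ 1.5022  0.4913  0.6079  0.0369 -0.3378  0.0563] [[-6.6  0.7  0.5]
 [ 1.9  1.6  0.4]
 [-1.  -2.1 -0.6]
 [ 1.5  1.  -0.3]
 [-0.9 -1.1  1.5]
 [ 0.9 -0.8 -2.2]
 [ 1.4  0.6 -1.3]]
{'lever_pivot': array([0.   , 0.012]), 'lever_tip': array([0.00627257, 0.06655873]), 'bail_bar': array([0.059135  , 0.07050997]), 'bail_grip': array([0.05416974, 0.08826797]), 'hinge': array([-0.00778711,  0.03470156])} [0.61049539 0.03597587 0.26852717] -19.356617654780358
```

```bash
cat >> h.py <<'E'
def tool(p,b,axdeg,past,v=0,sgn=1,turn=0):
    """TCP 'past' m beyond UW point p, tool backing direction at axdeg in UW"""
    a=np.radians(axdeg);A=e(a)
    o=world((0,0),b);z=-(world(A,b)-o);y=sgn*(world((0,0),b,1)-o)
    return world(np.array(p)-past*A,b,v),R.from_matrix(np.c_[np.cross(y,z),y,z])
def rows(targets):
    ob=telemetry.get_obs();r0=R.from_quat(np.roll(ob['eef_rot'],-1))
    for t,r in targets:
        print(np.degrees((r*r0.inv()).as_rotvec()).round(1).tolist(),((t-ob['eef_pos'])*1e3).round(1).tolist(),np.round(t,3))
def ik(bar):
    """lever, s for bar position"""
    r=least_squares(lambda q:(uw(*q)['bail_bar']-bar)*1e3,[1.75,-.3]);return r.x
E
python3 - <<'E'
from h import *
b=np.load('b.npy');g=uw(1.5022,.4913)['bail_grip']
for s in(1,-1):
    rows([tool(g,b,95,-.06,0,s),tool(g,b,95,.014,0,s)])
E
```

```text
[-13.4, -32.4, 6.1] [329.1, -471.0, 86.4] [0.578 0.047 0.318]
[-13.4, -32.4, 6.1] [369.1, -485.0, 25.8] [0.618 0.033 0.257]
[48.4, -20.1, -165.9] [329.1, -471.0, 86.4] [0.578 0.047 0.318]
[48.4, -20.1, -165.9] [369.1, -485.0, 25.8] [0.618 0.033 0.257]
```

>>> send_rows(series=[[[0,0,0],[20,-30,40],-1],[[-2,-5,1],[50,-80,80],-1],[[-4,-9,2],[85,-130,90],-1],[[-6,-14,3],[120,-180,90],-1],[[-8,-19,4],[155,-230,90],-1],[[-10,-24,5],[190,-280,90],-1],[[-12,-29,6],[230,-330,90],-1],[[-13.4,-32.4,6.1],[265,-380,88],-1],[[-13.4,-32.4,6.1],[300,-430,86],-1],[[-13.4,-32.4,6.1],[329,-471,86],-1]])

```text
time_s: 3.95
eef_pos: [0.5786, 0.0452, 0.3175]
eef_rot: [0.297, 0.161, 0.94, -0.051]
wrist_force: [0.9, 1.0, 1.0]
opening: 1.0
grasp_force: 0.0
```

>>> send_rows(series=[[[0,0,0],[0,0,0],-1]])

```text
time_s: 4.08
eef_pos: [0.579, 0.0437, 0.3174]
eef_rot: [0.297, 0.163, 0.94, -0.051]
wrist_force: [0.3, -0.2, -0.5]
opening: 0.998
grasp_force: 0.0
```

```bash
python3 - <<'E'
from h import *
import cv2
b=np.load('b.npy')
m=look(['lever_tip','bail_bar','bail_grip'])
q,r=fit(m,b);print(q[:2],r.round(1),list(m))
g=uw(*q[:2])['bail_grip'];print(g)
rows([tool(g,b,95,-.06),tool(g,b,95,.014)])
cv2.imwrite('pics/s1.png',camera('side')['pixels'][80:330,150:500,::-1].repeat(2,0).repeat(2,1))
E
```

```text
[1.47687655 0.48557478] [-0.9 -2.7 -1.9  1.7  0.1  0.6 -0.5  0.   1.2] ['lever_tip', 'bail_bar', 'bail_grip']
[0.05390485 0.0877075 ]
[-0.0, 0.1, -0.1] [0.5, -1.2, -0.3] [0.578 0.047 0.317]
[-0.0, 0.1, -0.1] [40.5, -15.3, -61.0] [0.618 0.033 0.256]
```

View pics/s1.png

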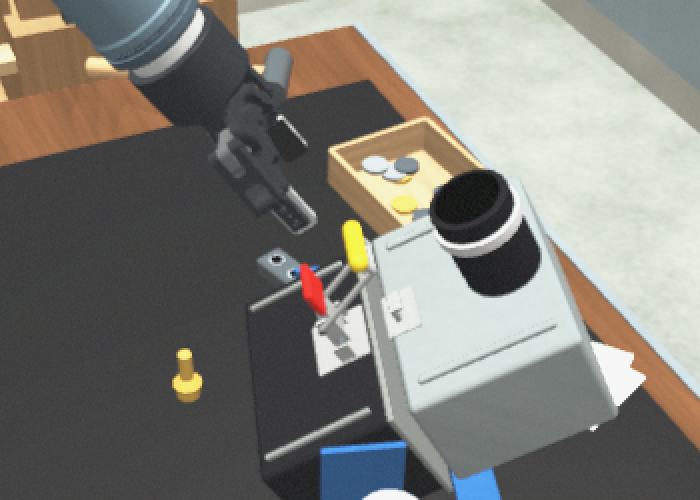

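The open gripper stands above the grip (crop ~355,245) with its fingers to either side. Next I descend and pinch.

>>> send_rows(series=[[[0,0,0],[20,-8,-30],-1],[[0,0,0],[40,-15,-61],-1],[[0,0,0],[40,-15,-61],-1],[[0,0,0],[40,-15,-61],0.2],[[0,0,0],[40,-15,-61],0.8],[[0,0,0],[40,-15,-61],0.8],[[0,0,0],[40,-15,-61],0.8],[[0,0,0],[40,-15,-61],0.8]])

```text
time_s: 5.52
eef_pos: [0.6184, 0.0327, 0.2572]
eef_rot: [0.298, 0.16, 0.94, -0.05]
wrist_force: [2.1, 4.1, 2.5]
opening: 0.631
grasp_force: 62.8
```

```bash
python3 - <<'E'
from h import *
import cv2
b=np.load('b.npy')
m=look(['lever_tip','bail_bar','bail_grip','keeper_seat'])
print({k:v.round(3) for k,v in m.items()})
q,r=fit(m,b);print(q[[0,1,5]],r.round(1))
seat=.0567
T=[]
for L,s in [(1.55,.3),(1.62,.15)]: T.append(uw(L,s))
for bu,bw in [(.067,.035),(.067,.02),(.067,.007)]: L,s=ik(np.array([bu,bw]));print(L,s);T.append(uw(L,s))
for bu in [.063,.059,.055]: L,s=ik(np.array([bu,.007]));print(L,s);T.append(uw(L,s))
rows([tool(t['bail_grip'],b,95,.014) for t in T])
cv2.imwrite('pics/s2.png',camera('side')['pixels'][130:330,230:480,::-1].repeat(2,0).repeat(2,1))
E
```

```text
{'lever_tip': array([0.58 , 0.047, 0.224]), 'bail_bar': array([0.62 , 0.029, 0.253]), 'bail_grip': array([0.611, 0.037, 0.265]), 'keeper_seat': array([0.649, 0.023, 0.201])}
[1.43726193 0.47844422 0.05501578] [-1.3  0.3 -0.2  3.2  2.9  0.8 -0.7 -1.2  2.1  1.  -0.6 -2.3]
1.4528384846758193 0.009353077626347866
1.51742382486889 -0.19649031374703377
1.6975477690868557 -0.38893437818085325
1.5083900916396094 -0.3742866602926737
1.2852346442581135 -0.3425439576602775
0.9870418501347391 -0.27923527953271693
[-0.1, 0.1, -0.0] [14.2, -4.4, -4.9] [0.632 0.028 0.251]
[-0.1, 0.1, -0.0] [24.8, -8.1, -10.6] [0.643 0.025 0.246]
[-0.1, 0.1, -0.0] [30.2, -10.0, -21.4] [0.648 0.023 0.235]
[-0.1, 0.1, -0.0] [40.8, -13.7, -33.6] [0.659 0.019 0.223]
[-0.1, 0.1, -0.0] [50.3, -17.1, -44.8] [0.668 0.016 0.211]
[-0.1, 0.1, -0.0] [46.8, -15.8, -46.8] [0.665 0.017 0.209]
[-0.1, 0.1, -0.0] [42.9, -14.5, -48.7] [0.661 0.018 0.208]
[-0.1, 0.1, -0.0] [38.6, -13.0, -50.7] [0.657 0.02  0.206]
```

View pics/s2.png

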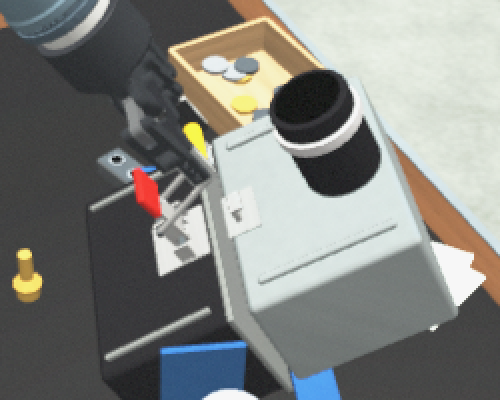

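The grip is pinched (crop ~195,140). Now I swing it over the keeper.

>>> send_rows(series=[[[0,0,0],[7,-2,-2],0.8],[[0,0,0],[14,-4,-5],0.8],[[0,0,0],[20,-6,-8],0.8],[[0,0,0],[26,-8,-12],0.8],[[0,0,0],[31,-10,-19],0.8],[[0,0,0],[36,-12,-26],0.8],[[0,0,0],[42,-14,-33],0.8],[[0,0,0],[47,-16,-39],0.8],[[0,0,0],[51,-17,-44],0.8],[[0,0,0],[51,-17,-44],0.8]])

```text
time_s: 7.32
eef_pos: [0.6686, 0.0154, 0.2112]
eef_rot: [0.296, 0.16, 0.94, -0.05]
wrist_force: [-0.2, -0.1, 0.8]
opening: 0.103
grasp_force: 0.0
```

```bash
python3 - <<'E'
from h import *
import cv2
b=np.load('b.npy')
m=look(['lever_tip','bail_bar','bail_grip','keeper_seat'],mc=.3)
print({k:v.round(3) for k,v in m.items()})
k=m.pop('keeper_seat',None)
q,r=fit(m,b,1.7,-.3);print(q[:2],r.round(1),uw(*q[:2]))
cv2.imwrite('pics/s3.png',camera('side')['pixels'][130:330,230:480,::-1].repeat(3,0).repeat(3,1))
E
```

```text
{'bail_bar': array([0.635, 0.022, 0.208]), 'bail_grip': array([0.635, 0.032, 0.224]), 'keeper_seat': array([0.649, 0.021, 0.198])}
[0.13788473 0.14959061] [ 5.2  3.8 -0.3 -2.1 -4.2  1.3] {'lever_pivot': array([0.   , 0.012]), 'lever_tip': array([-0.052113  ,  0.02932729]), 'bail_bar': array([0.05123638, 0.02034528]), 'bail_grip': array([0.05250911, 0.03874039]), 'hinge': array([-0.02381598,  0.00903365])}
```

View pics/s3.png

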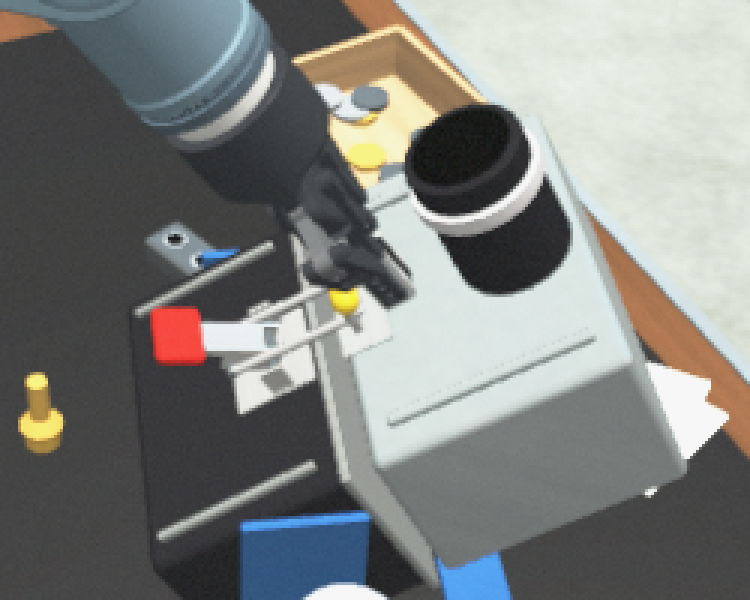

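The pinch was too shallow. The grip slipped out and the lever swung down towards home (pad at crop 178,335), leaving the bail bar on top of the keeper (~350,310). I'll retreat, raise the lever again by pinching the sides of its pad, and then push the bar under the lip from the up-slope side.

>>> send_rows(series=[[[0,0,0],[-20,7,30],0.8],[[0,0,0],[-40,14,60],0.2],[[0,0,0],[-70,25,75],-0.5],[[0,0,0],[-100,35,75],-0.5],[[0,0,0],[-130,45,75],-0.5]])

```text
time_s: 8.5
eef_pos: [0.5381, 0.0606, 0.2878]
eef_rot: [0.297, 0.16, 0.94, -0.05]
wrist_force: [-0.3, -0.7, 0.7]
opening: 0.75
grasp_force: 0.0
```

```bash
python3 - <<'E'
from h import *
import cv2
b=np.load('b.npy')
m=look(['lever_tip','bail_bar','bail_grip','keeper_seat','lever_pivot'],mc=.3)
print({k:v.round(3) for k,v in m.items()})
q,r=fit(m,b,.1,.15);print(q[[0,1,5]],r.round(1).tolist(),uw(*q[:2]))
L=q[0];P=np.array([0,.012])
pc=lambda L:P+.054*e(np.pi-L)+.006*e(np.pi/2-L)
rows([tool(pc(L),b,110,-.05),tool(pc(L),b,110,.014)])
E
```

```text
{'lever_tip': array([0.551, 0.058, 0.193]), 'bail_bar': array([0.636, 0.024, 0.213]), 'bail_grip': array([0.634, 0.028, 0.229]), 'keeper_seat': array([0.65 , 0.021, 0.199]), 'lever_pivot': array([0.6  , 0.037, 0.176])}
[0.64957158 0.05206088 0.0555096 ] [1.8, -2.0, -1.2, 3.9, 1.9, 0.0, -0.4, -0.3, 1.2, 0.4, 0.7, -0.2, 2.5, 2.1, -0.3] {'lever_pivot': array([0.   , 0.012]), 'lever_tip': array([-0.03695407,  0.05262508]), 'bail_bar': array([0.05357908, 0.02502468]), 'bail_grip': array([0.05663698, 0.04320845]), 'hinge': array([-0.02221809,  0.02107505])}
[-5.0, -14.1, 0.0] [-22.9, 9.0, -66.7] [0.516 0.069 0.22 ]
[-5.0, -14.1, 0.0] [23.3, -7.2, -107.9] [0.562 0.053 0.179]
```

>>> send_rows(series=[[[-3,-7,0],[-15,5,-30],-0.3],[[-5,-14,0],[-23,9,-67],-0.3],[[-5,-14,0],[0,0,-87],-0.3],[[-5,-14,0],[24,-8,-109],-0.3],[[-5,-14,0],[24,-8,-109],-0.3],[[-5,-14,0],[24,-8,-109],0.6],[[-5,-14,0],[24,-8,-109],0.6],[[-5,-14,0],[24,-8,-109],0.6],[[-5,-14,0],[24,-8,-109],0.6]])

```text
time_s: 10.22
eef_pos: [0.5624, 0.0514, 0.1815]
eef_rot: [0.414, 0.152, 0.895, -0.071]
wrist_force: [-2.6, -4.3, 1.0]
opening: 0.47
grasp_force: 61.3
```

```bash
python3 - <<'E'
from h import *
import cv2
b=np.load('b.npy')
m=look(['lever_tip','bail_bar','bail_grip'],mc=.3)
q,r=fit(m,b,.6,.1);print(q[:2],r.round(1).tolist())
P=np.array([0,.012])
pc=lambda L:P+.054*e(np.pi-L)+.006*e(np.pi/2-L)
rows([tool(pc(L),b,a,.0145) for L,a in zip(np.linspace(.65,1.8,11),np.linspace(110,70,11))])
cv2.imwrite('pics/s4.png',camera('side')['pixels'][130:330,230:480,::-1].repeat(3,0).repeat(3,1))
E
```

```text
[0.59515444 0.09327473] [1.1, -1.1, -2.2, 4.2, -1.4, 2.5, 2.0, -1.3, 3.1]
[-0.0, -0.3, -0.0] [0.5, 1.4, -2.6] [0.563 0.053 0.179]
[1.3, 3.4, -0.0] [1.5, 1.0, 2.6] [0.564 0.052 0.184]
[2.6, 7.2, -0.0] [3.2, 0.4, 7.7] [0.566 0.052 0.189]
[4.0, 11.0, -0.0] [5.4, -0.4, 12.4] [0.568 0.051 0.194]
[5.3, 14.8, -0.0] [8.2, -1.4, 16.8] [0.571 0.05  0.198]
[6.6, 18.5, -0.0] [11.4, -2.5, 20.8] [0.574 0.049 0.202]
[7.9, 22.3, -0.0] [15.1, -3.8, 24.4] [0.577 0.048 0.206]
[9.3, 26.1, -0.0] [19.1, -5.2, 27.4] [0.581 0.046 0.209]
[10.6, 29.9, -0.0] [23.4, -6.7, 29.9] [0.586 0.045 0.211]
[11.9, 33.6, -0.0] [28.0, -8.3, 31.8] [0.59  0.043 0.213]
[13.2, 37.4, -0.0] [32.8, -10.0, 33.1] [0.595 0.041 0.215]
```

View pics/s4.png

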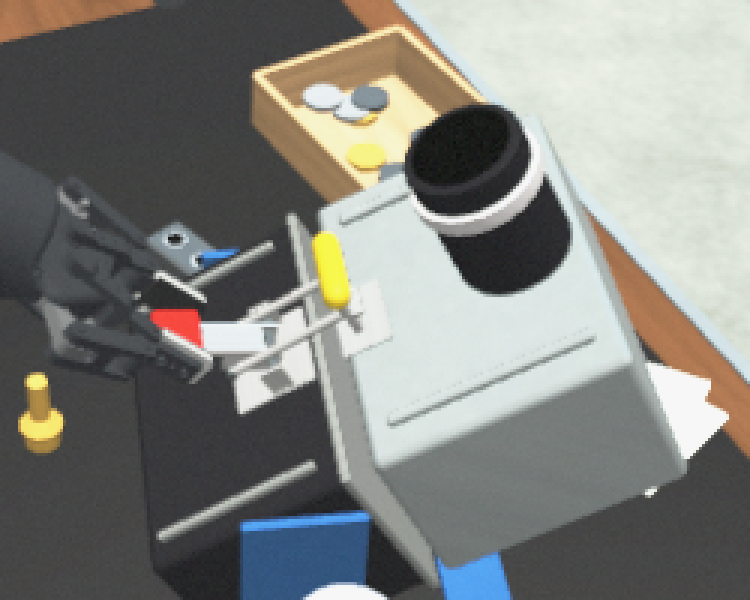

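The pad is well pinched at both sides (crop ~180,330). Swinging the lever up.

>>> send_rows(series=[[[1.3,3.7,0],[1,-0.4,5.2],0.6],[[2.6,7.5,0],[2.7,-1,10.3],0.6],[[4,11.3,0],[4.9,-1.8,15],0.6],[[5.3,15.1,0],[7.7,-2.8,19.4],0.6],[[6.6,18.8,0],[10.9,-3.9,23.4],0.6],[[7.9,22.6,0],[14.6,-5.2,27],0.6],[[9.3,26.4,0],[18.6,-6.6,30],0.6],[[10.6,30.2,0],[22.9,-8.1,32.5],0.6],[[11.9,33.9,0],[27.5,-9.7,34.4],0.6],[[13.2,37.7,0],[32.3,-11.4,35.7],0.6]])

```text
time_s: 11.92
eef_pos: [0.5925, 0.0415, 0.2144]
eef_rot: [0.079, 0.166, 0.983, -0.014]
wrist_force: [-4.2, 2.1, -9.7]
opening: 0.469
grasp_force: 61.4
```

```bash
python3 - <<'E'
from h import *
import cv2
b=np.load('b.npy')
m=look(['lever_tip','bail_bar','bail_grip'],mc=.3)
print({k:v.round(3) for k,v in m.items()})
q,r=fit(m,b,1.7,-.3);print(q[:2],r.round(1).tolist(),uw(*q[:2]))
cv2.imwrite('pics/s5.png',camera('side')['pixels'][130:330,230:480,::-1].repeat(3,0).repeat(3,1))
E
```

```text
{'lever_tip': array([0.584, 0.047, 0.229]), 'bail_bar': array([0.658, 0.152, 0.107]), 'bail_grip': array([0.66 , 0.154, 0.113])}
[ 1.54480297 -1.65043984] [-0.8, -1.2, -2.2, -41.5, -118.6, 16.4, -26.4, -126.3, 14.5] {'lever_pivot': array([0.   , 0.012]), 'lever_tip': array([0.00859314, 0.06624166]), 'bail_bar': array([-0.01285063, -0.04064646]), 'bail_grip': array([ 0.00477408, -0.04606585]), 'hinge': array([-0.00681207,  0.03501295])}
```

View pics/s5.png

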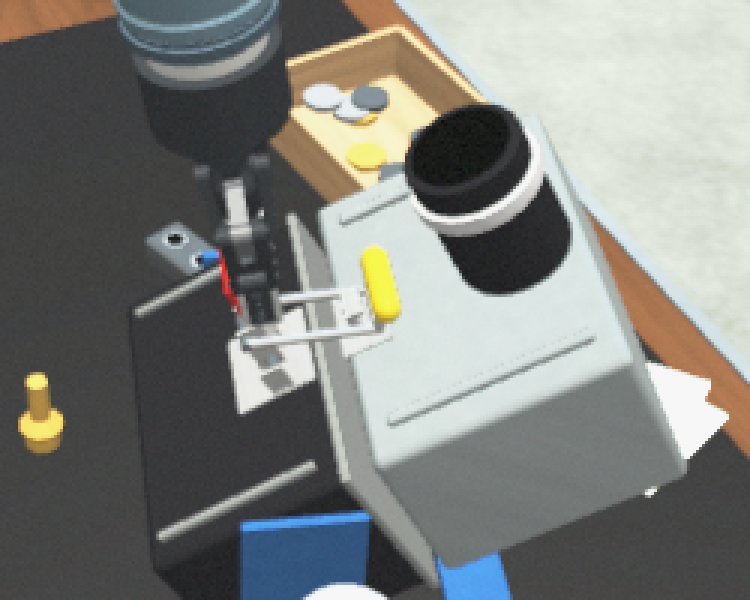

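>>> send_rows(series=[[[0,0,0],[0,0,0],0.6],[[0,0,0],[0,0,0],0.6]])

```text
time_s: 12.62
eef_pos: [0.5941, 0.0407, 0.2153]
eef_rot: [0.082, 0.167, 0.982, -0.014]
wrist_force: [3.3, 1.6, -24.0]
opening: 0.465
grasp_force: 63.1
```

```bash
python3 - <<'E'
from h import *
b=np.load('b.npy')
m={}
for c in('side','top'):
    camera(c)
    for n in ['lever_tip','bail_bar','bail_grip']:
        for d in spotter.landmark_of(n,c):
            print(c,n,np.round(d['xyz'],3),round(d['conf'],2))
            if abs(d['xyz'][1])<.08 and d['xyz'][2]>.15: m.setdefault(n,[]).append(d['xyz'])
m={k:np.mean(v,0) for k,v in m.items()}
q,r=fit(m,b,1.7,-.3);print(q[:2],r.round(1).tolist(),uw(*q[:2]))
L=q[0];P=np.array([0,.012])
pc=lambda L:P+.054*e(np.pi-L)+.006*e(np.pi/2-L)
rows([tool(pc(L),b,70,.0145) for L in [L,1.7,1.8,1.9]])
E
```

```text
side lever_tip [0.585 0.048 0.228] 0.87
side bail_bar [0.652 0.019 0.198] 0.85
side bail_grip [0.66  0.022 0.216] 0.57
top bail_bar [0.659 0.023 0.199] 0.72
top bail_bar [0.649 0.021 0.202] 0.32
top bail_grip [0.66  0.018 0.214] 0.59
[ 1.54060196 -0.43791458] [-1.3, -2.4, -1.8, 4.0, -1.2, -1.5, -0.4, -1.4, 1.8] {'lever_pivot': array([0.   , 0.012]), 'lever_tip': array([0.00836519, 0.06627728]), 'bail_bar': array([0.06182923, 0.0027986 ]), 'bail_grip': array([0.07308471, 0.01740387]), 'hinge': array([-0.00690869,  0.03498412])}
[-0.1, -0.4, -0.1] [-11.7, 5.1, -5.1] [0.583 0.046 0.21 ]
[-0.1, -0.4, -0.1] [-4.0, 2.4, -2.1] [0.59  0.043 0.213]
[-0.1, -0.4, -0.1] [0.9, 0.7, -0.8] [0.595 0.041 0.215]
[-0.1, -0.4, -0.1] [6.0, -1.1, -0.1] [0.6   0.04  0.215]
```

>>> send_rows(series=[[[0,0,0],[-6,2,-2],0.6],[[0,0,0],[-6,2,-2],-0.4],[[0,0,0],[-6,2,-2],-0.4],[[0,0,0],[-7,2,20],-0.4],[[0,0,0],[-9,3,70],-0.4],[[0,0,0],[-30,10,120],0.5]])

```text
time_s: 13.78
eef_pos: [0.5663, 0.0497, 0.3411]
eef_rot: [0.086, 0.168, 0.982, -0.014]
wrist_force: [0.6, -0.0, 0.3]
opening: 0.503
grasp_force: 0.0
```

```bash
python3 - <<'E'
from h import *
import cv2
b=np.load('b.npy')
m={}
for c in('side','top'):
    d=camera(c)
    if c=='side': cv2.imwrite('pics/s6.png',d['pixels'][200:270,290:390,::-1].repeat(7,0).repeat(7,1))
    for n in ['lever_tip','bail_bar','bail_grip','keeper_seat']:
        for d in spotter.landmark_of(n,c)[:1]:
            print(c,n,np.round(d['xyz'],3),round(d['conf'],2))
            if abs(d['xyz'][1])<.08 and d['xyz'][2]>.15: m.setdefault(n,[]).append(d['xyz'])
m={k:np.mean(v,0) for k,v in m.items()}
q,r=fit(m,b,1.5,-.3);print(q[[0,1,5]],r.round(1).tolist(),uw(*q[:2]))
E
```

```text
side lever_tip [0.654 0.02  0.206] 0.73
side bail_bar [0.653 0.018 0.204] 0.98
side bail_grip [0.657 0.021 0.221] 0.77
side keeper_seat [0.651 0.024 0.2  ] 0.82
top bail_bar [0.655 0.022 0.206] 0.76
top bail_grip [0.658 0.022 0.222] 0.54
top keeper_seat [0.65  0.02  0.201] 0.56
[ 2.87140369 -0.39978724  0.05661376] [-9.3, 3.5, 1.0, 30.4, -9.9, 0.5, 28.9, -12.0, 2.3, 0.5, -0.1, -0.9] {'lever_pivot': array([0.   , 0.012]), 'lever_tip': array([0.05471004, 0.01677613]), 'bail_bar': array([ 0.09059802, -0.00536803]), 'bail_grip': array([0.1012886 , 0.00965567]), 'hinge': array([0.0206832 , 0.02417395])}
```

View pics/s6.png

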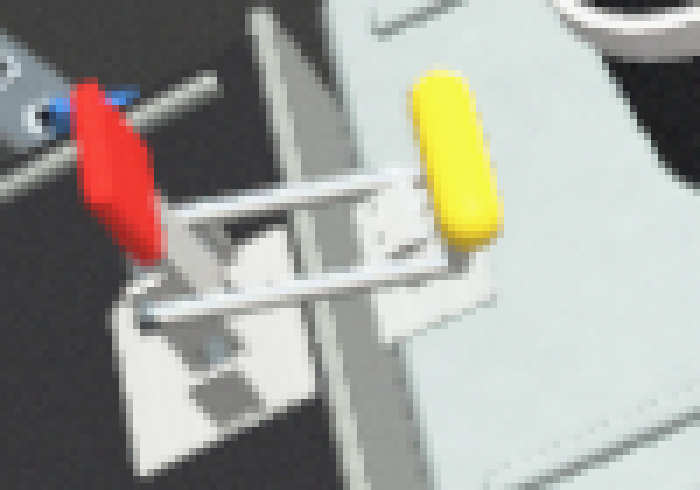

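The bail bar sits just up-slope of the keeper lip (crop ~440,255) with the lever standing at (120,170). I'll pinch the grip deeper this time, push the bar down, and draw it back under the lip.

```bash
python3 - <<'E'
from h import *
b=np.load('b.npy')
g=np.array([.0735,.0228])
rows([tool(g,b,98,-.06),tool(g,b,98,.019)])
o=world((0,0),b)
for s in [(3,-1),(4,-4),(1,-5),(-3,-5),(-6,-5),(-8,-5)]: print(s,(world(np.array(s),b)-o).round(1))
E
```

```text
[-9.4, -26.8, -0.0] [57.6, -18.4, -66.6] [0.622 0.032 0.269]
[-9.4, -26.8, -0.0] [103.4, -34.5, -128.8] [0.668 0.016 0.207]
(3, -1) [ 2.9 -1.   0.6]
(4, -4) [ 5.2 -1.8 -1.5]
(1, -5) [ 3.2 -1.1 -3.8]
(-3, -5) [-0.1  0.  -5.8]
(-6, -5) [-2.5  0.9 -7.3]
(-8, -5) [-4.2  1.5 -8.3]
```

>>> send_rows(series=[[[-3,-9,0],[20,-6,0],-1],[[-6,-18,0],[40,-12,-20],-1],[[-9.4,-26.8,0],[57,-18,-66],-1],[[-9.4,-26.8,0],[80,-26,-97],-1],[[-9.4,-26.8,0],[103,-34,-128.5],-1],[[-9.4,-26.8,0],[103,-34,-128.5],-1],[[-9.4,-26.8,0],[103,-34,-128.5],0.2],[[-9.4,-26.8,0],[103,-34,-128.5],0.6],[[-9.4,-26.8,0],[103,-34,-128.5],0.6],[[-9.4,-26.8,0],[103,-34,-128.5],0.6]])

```text
time_s: 15.52
eef_pos: [0.6685, 0.0167, 0.2096]
eef_rot: [0.323, 0.158, 0.932, -0.055]
wrist_force: [1.8, 1.4, 0.6]
opening: 0.636
grasp_force: 62.8
```

>>> send_rows(series=[[[0,0,0],[3,-1,0.6],0.6],[[0,0,0],[5.2,-1.8,-1.5],0.6],[[0,0,0],[5.2,-1.8,-1.5],0.6]])

```text
time_s: 15.9
eef_pos: [0.6734, 0.0149, 0.2064]
eef_rot: [0.322, 0.158, 0.932, -0.055]
wrist_force: [-1.2, 5.1, 1.6]
opening: 0.635
grasp_force: 63.0
```

```bash
cat > st.py <<'E'
from h import *
import sys,cv2
b=np.load('b.npy')
yh=np.array([-np.sin(b[2]),np.cos(b[2]),0]);U=(world((1,0),b)-world((0,0),b));W=(world((0,1),b)-world((0,0),b))
for c in('side','top'):
    d=camera(c)
    if len(sys.argv)>1 and c=='side': cv2.imwrite(sys.argv[1],d['pixels'][180:280,270:410,::-1].repeat(5,0).repeat(5,1))
    for n in ['lever_tip','bail_bar','bail_grip','keeper_seat']:
        for d in spotter.landmark_of(n,c)[:1]:
            p=np.array(d['xyz'])-world((0,0),b);print(c,n,'UWv',((p@U)*1e3).round(1),((p@W)*1e3).round(1),((p@yh)*1e3).round(1),round(d['conf'],2))
o=telemetry.get_obs();print(np.round(o['eef_pos'],4),o['wrist_force'],o['opening'],o['time_s'])
E
python3 st.py
```

```text
side lever_tip UWv 19.3 64.2 0.1 0.88
side bail_bar UWv 63.0 3.6 -0.5 0.85
side bail_grip UWv 75.7 16.1 4.6 0.78
side keeper_seat UWv 56.1 8.9 1.5 0.89
top lever_tip UWv 66.5 1.8 0.9 0.66
top bail_bar UWv 64.8 0.8 2.9 0.54
top bail_grip UWv 75.4 14.3 1.8 0.67
top keeper_seat UWv 58.7 5.6 -1.7 0.67
[0.6733 0.0149 0.2066] [-0.99308071  5.33986704  1.11313746] 0.6333666655212121 16.4
```

>>> send_rows(series=[[[0,0,0],[-2.5,0.9,-1.2],0.6],[[0,0,0],[-5,1.7,-2.5],0.6],[[0,0,0],[-7,2.5,-3.8],0.6],[[0,0,0],[-7,2.5,-3.8],0.6]])

```text
time_s: 16.9
eef_pos: [0.6662, 0.0172, 0.2031]
eef_rot: [0.322, 0.158, 0.932, -0.055]
wrist_force: [0.6, 4.7, 3.9]
opening: 0.631
grasp_force: 63.0
```

```bash
python3 st.py
```

```text
side lever_tip UWv -4.1 66.8 -0.1 0.72
side bail_bar UWv 56.1 4.7 -2.5 0.63
side bail_grip UWv 67.6 14.8 0.3 0.62
side keeper_seat UWv 53.6 8.5 0.1 0.74
top lever_tip UWv 149.1 80.3 2.2 0.47
top bail_bar UWv 57.5 2.7 -0.8 0.54
top bail_grip UWv 65.2 13.9 -1.5 0.79
top keeper_seat UWv 57.3 8.2 -4.3 0.94
[0.6663 0.0172 0.2031] [-1.18666425  5.23250391  4.5557151 ] 0.6295434052165828 17.4
```

>>> send_rows(series=[[[0,0,0],[-1.5,0.5,-0.3],0.6],[[0,0,0],[-3,1,-0.6],0.6],[[0,0,0],[-3,1,-0.6],0.6]])

```text
time_s: 17.77
eef_pos: [0.6641, 0.0179, 0.2031]
eef_rot: [0.323, 0.158, 0.932, -0.055]
wrist_force: [4.7, 3.0, 3.0]
opening: 0.633
grasp_force: 63.4
```

```bash
python3 st.py pics/s7.png
```

```text
side lever_tip UWv -11.5 69.1 1.9 0.85
side bail_bar UWv 53.4 7.3 -1.2 0.73
side bail_grip UWv 64.6 16.6 -2.4 0.84
side keeper_seat UWv 54.6 11.1 1.3 0.69
top bail_bar UWv 53.5 6.1 -2.3 0.51
top bail_grip UWv 62.8 16.3 -1.5 0.73
top keeper_seat UWv 55.5 5.7 0.6 0.8
[0.6641 0.0179 0.2031] [4.16736751 3.23116303 2.73728169] 0.6336182655188075 18.275
```

View pics/s7.png

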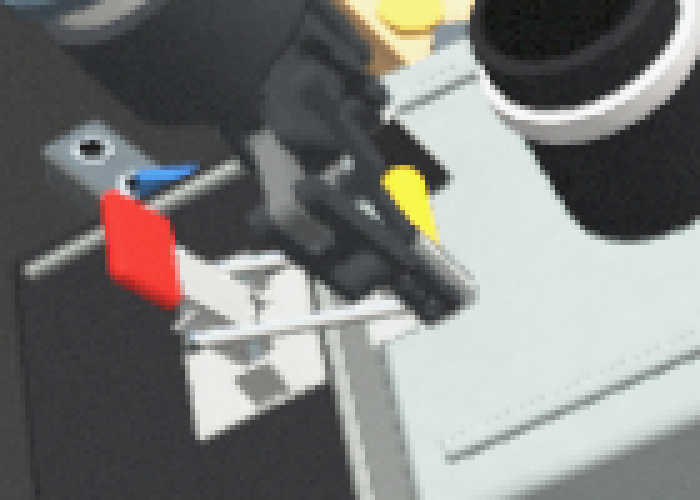

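The lever is drawn to about 1.2 and the bar is under the lip with force building, so it is hooked. I'll release and go to the push pose.

>>> send_rows(series=[[[0,0,0],[0,0,0],-1],[[0,0,0],[0,0,0],-1],[[0,0,0],[-12,4,20],-1],[[0,0,0],[-35,12,55],-0.5],[[0,0,0],[-38,13,75],1],[[0,0,0],[-38,13,75],1]])

```text
time_s: 19.02
eef_pos: [0.6256, 0.0309, 0.279]
eef_rot: [0.323, 0.158, 0.931, -0.055]
wrist_force: [0.5, -0.1, 0.2]
opening: 0.379
grasp_force: 0.0
```

```bash
python3 st.py; python3 - <<'E'
from h import *
b=np.load('b.npy');al=100;t=e(np.radians(al-90))
def T(L,d,up=0): return tool(uw(L,0)['lever_tip']+.011*t+d*e(np.pi/2-L)+up*e(np.radians(al)),b,al,0)
rows([T(1.2,.008,.04),T(1.2,.008,0)]+[T(L,-.004) for L in (1.2,1.07,.94,.81,.68,.55,.42,.29,.15,0)])
E
```

```text
side lever_tip UWv -14.2 64.8 -0.4 0.95
side bail_bar UWv 53.0 5.9 -2.9 0.58
side bail_grip UWv 62.9 17.6 3.4 0.71
side keeper_seat UWv 53.4 8.2 -1.1 0.59
top bail_bar UWv 55.3 5.6 -0.7 0.52
top bail_grip UWv 62.2 18.7 1.7 0.6
top keeper_seat UWv 54.9 10.2 -1.4 0.58
[0.6251 0.031  0.2766] [ 1.09303909  0.45167931 -0.63515594] 0.003124809841267099 19.525
[-0.6, -1.9, -0.0] [-68.3, 23.8, -15.6] [0.557 0.055 0.261]
[-0.6, -1.9, -0.0] [-44.1, 15.3, -46.3] [0.581 0.046 0.23 ]
[-0.6, -1.9, -0.0] [-51.2, 17.8, -55.6] [0.574 0.049 0.221]
[-0.6, -1.9, -0.0] [-55.6, 19.3, -60.9] [0.57  0.05  0.216]
[-0.6, -1.9, -0.0] [-59.3, 20.7, -66.8] [0.566 0.052 0.21 ]
[-0.6, -1.9, -0.0] [-62.2, 21.7, -73.1] [0.563 0.053 0.203]
[-0.6, -1.9, -0.0] [-64.4, 22.5, -79.8] [0.561 0.053 0.197]
[-0.6, -1.9, -0.0] [-65.7, 22.9, -86.7] [0.559 0.054 0.19 ]
[-0.6, -1.9, -0.0] [-66.2, 23.1, -93.7] [0.559 0.054 0.183]
[-0.6, -1.9, -0.0] [-65.8, 23.0, -100.8] [0.559 0.054 0.176]
[-0.6, -1.9, -0.0] [-64.5, 22.5, -108.2] [0.561 0.053 0.168]
[-0.6, -1.9, -0.0] [-61.9, 21.6, -115.9] [0.563 0.053 0.161]
```

>>> send_rows(series=[[[-0.6,-2,0],[-25,9,-40],1],[[-0.6,-2,0],[-44,15,-46],1],[[-0.6,-2,0],[-51,18,-55.5],1],[[-0.6,-2,0],[-55.5,19.5,-61],1],[[-0.6,-2,0],[-59.5,20.5,-67],1],[[-0.6,-2,0],[-62,21.5,-73],1],[[-0.6,-2,0],[-64.5,22.5,-80],1],[[-0.6,-2,0],[-65.5,23,-87],1],[[-0.6,-2,0],[-66,23,-94],1],[[-0.6,-2,0],[-66,23,-94],1]])

```text
time_s: 20.78
eef_pos: [0.5584, 0.0539, 0.1817]
eef_rot: [0.337, 0.158, 0.926, -0.057]
wrist_force: [-0.1, -0.3, -0.0]
opening: -0.001
grasp_force: 0.0
```

```bash
python3 st.py pics/s8.png
```

```text
side lever_tip UWv -55.8 22.1 1.3 0.64
side bail_bar UWv 48.2 8.1 -4.7 0.94
side bail_grip UWv 56.9 25.2 1.2 0.72
side keeper_seat UWv 55.6 11.6 1.6 0.71
top lever_tip UWv -56.7 27.8 4.1 0.77
top bail_bar UWv 49.7 5.9 -1.8 0.91
top bail_grip UWv -103.6 -114.7 253.0 0.71
top keeper_seat UWv 54.3 8.6 0.2 0.88
[0.5593 0.0541 0.1834] [ 0.21675111 -0.07522242 -0.43125781] -0.00296918027696064 21.275
```

View pics/s8.png

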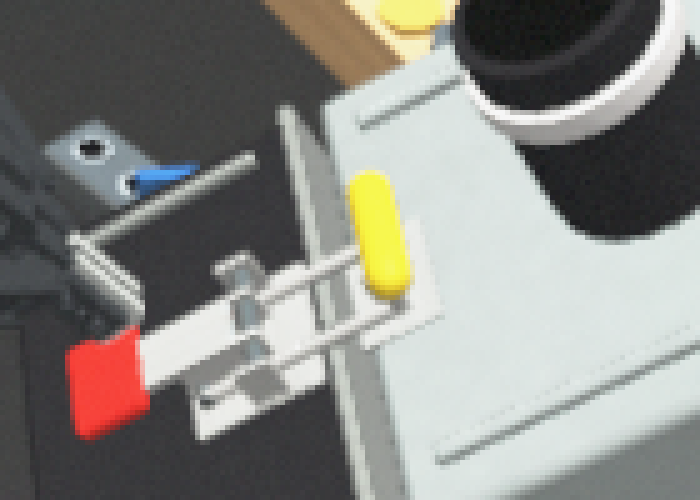

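The lever now lies against the face (pad at crop 108,383) and the bar is behind the keeper, so it has snapped over centre. I'll press it to be sure it is fully home.

>>> send_rows(series=[[[0,0,0],[1,-0.5,-7],1],[[0,0,0],[3,-1,-14],1],[[0,0,0],[4,-1.5,-18],1],[[0,0,0],[4,-1.5,-18],1]])

```text
time_s: 21.78
eef_pos: [0.563, 0.0527, 0.1653]
eef_rot: [0.339, 0.158, 0.926, -0.057]
wrist_force: [-12.3, 1.7, 11.5]
opening: -0.0
grasp_force: 7.9
```

17 N on the pad against its stop, so it is home. Next I retreat and verify.

>>> send_rows(series=[[[0,0,0],[-15,5,25],1],[[0,0,0],[-40,14,65],1],[[0,0,0],[-60,30,110],1],[[0,0,0],[-80,60,150],1],[[0,0,0],[-80,60,150],1]])

```text
time_s: 22.4
eef_pos: [0.4842, 0.1147, 0.32]
eef_rot: [0.342, 0.157, 0.925, -0.055]
wrist_force: [-0.0, 0.3, -0.8]
opening: 0.002
grasp_force: 0.0
```

```bash
python3 st.py pics/s9.png
```

```text
side lever_tip UWv -54.5 20.6 1.3 0.95
side bail_bar UWv 49.8 6.9 -2.4 0.74
side bail_grip UWv 53.0 26.0 1.5 0.94
side keeper_seat UWv 51.6 11.8 0.2 0.95
top lever_tip UWv -55.8 26.0 1.5 0.92
top bail_bar UWv 51.0 7.3 1.5 0.94
top bail_grip UWv 53.5 22.5 1.8 0.68
top keeper_seat UWv 54.6 10.0 -0.3 0.62
[0.4832 0.1121 0.3144] [ 0.15908117 -0.25408494 -0.27242998] 0.0006321740540126203 22.9
```

View pics/s9.png

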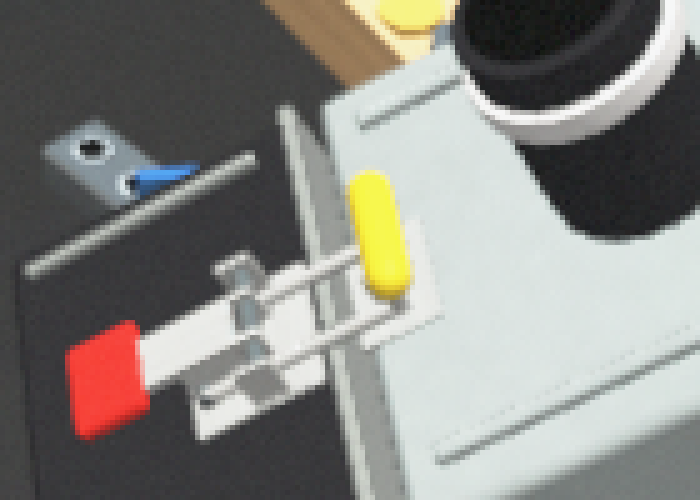

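The lever is home (pad at 108,383), the bail bar is behind the keeper at W ≈ 7 mm, and the hand is clear.

```bash
python3 -c "
from bench import ctrl
print(ctrl.hand_in())"
```

```text
the job is handed in; nothing more can be done
None
```

The job is handed in: the bail is hooked behind the keeper and the lever is snapped over center and pressed home (17 N against its stop), with the hand clear at about 23 s. My first pinch slipped off the grip and let the lever swing down, so I raised it again before hooking the bail. The can, bracket and bolts were never touched.

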